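# Hang the scrubbing brush up to drip dry

### The arm

A 7-joint arm with a two-finger parallel gripper is mounted at the origin on a cart in front of the work surface, level with it; the furniture and walls round the work are solid. World frame = base frame: x ahead of the robot, y to its left, z up, the work surface at z = 0. Lengths are in m, angles in degrees, forces in N, time in s.
With the tool pointing down it reaches from about 0.35 to 0.9 m from the base axis. Payload 19.9 kg.
Tool frame: the origin (TCP) lies at the very end of the fingers, on their centre line; the grasp point (between the pads) lies 19 mm behind it (manip.hold_point_z is the distance from the TCP to the grasp point, in m); z points along the fingers, y is the line along which they close (so a half turn about z gives the same grasp; the last joint's range is limited). The gripper opens to 85 mm and grips with 20 to 120 N. Pads are 22 mm wide; open, the fingers measure 114 mm over their backs; the gripper's body (76 mm by 85 mm) begins 54 mm behind the grasp point. The pads swing forward as they close: fully open they stand 13 mm farther back than shut.
Start: joints at [73.253, 23.915, -0.59, 92.452, 0.269, 63.638, -3.037], TCP at [0.155, -0.605, 0.209] pointing down, gripper open.
Joint ranges: [-161.28, 161.28], [-22.2, 115.67], [-73.04, 71.86], [3.21, 147.25], [-68.34, 248.33], [10.77, 114.83], [-161.83, 161.83]. Speed limits (degrees/s): [108.29, 108.29, 136.94, 136.94, 172.46, 172.46, 172.46].

### API

Orientations are given as a 3x3 rotation matrix whose columns are the frame's x, y, z axes.
In Python, from plant import manip gives the robot as it stands.
- The arm moves only by the tool step_arm, never from a script. Its argument "targets" is text: rows parted by semicolons, each of 4 numbers parted by spaces: the shift along the tool's x, y, z in cm, then the turn about the tool's z in rad. A call has 1 to 10 rows; each row is the pose to reach, as a shift and turn from the pose commanded when the call began, along the tool's axes at that moment; what a row does not reach only later rows make up. A row lasts 1/12 s, in which the tool goes at most 41.7 mm and 7.16 degrees, less where a joint would pass 70% of its speed; a pose out of reach is approached as far as the arm can. A call with a gripper value outside its range is refused whole. "fingers" is the finger opening in cm, from 0 to 8.54, set as the call begins (left out, the last holds). The fingers move at their own pace and stop on an object; "squeeze" is the grip in N (left out, the last holds). Time passes only in rows, so rows that repeat a pose let the fingers close. It gives the time, the measured TCP pose, the force, the opening and the grip force at its end, in the units of the state.
- manip.state(): the state, without advancing time (a new reading comes with each control period).
- manip.camera(name): name is "side" or "top"; returns a dict with "image" (400x640x3 uint8, red, green, blue), "camera_matrix" (3x3 intrinsics, pixels), "view" (4x4, takes a point from world to camera coordinates). Camera axes: x right, y down, z forward; pixel columns grow to the right and rows downward; lengths in m; the calibration is good to about 2 mm. A picture is of the moment at which its call begins. There is no depth.
- manip.sign_off(): hands the job in; it is judged then, once.
Trained networks look in the newest picture that a camera, given by its name, has taken for a name from the list of things; names that differ only in an ending like _2 or _b are one class to them, and where a whole thing is asked for, a point or a joint stands for the part that bears it (a point fixed in the world has none). Each returns a list of dicts, best first, with "p" (0 to 1); they miss things now and then, are a little off and sometimes report something else, mostly with a low value. They report only what shows in the picture. A call takes as long as a camera call.
- manip.spot_in(camera, thing): "rect" ([centre column, centre row, width, height] in pixels, round what is visible of it).
- manip.pinpoint(camera, thing): "at" ([row, column] in pixels: a listed point, or the origin of a listed thing).
The state is a dict: "clock": time; "joint_pos": joint angles; "qvel": joint speeds; "joint_torque": joint torques, N m; "ee_pos": TCP position; "orientation": TCP orientation; "wrist_force": force on the tool from outside, world axes, zero at the start; "ft_torque": the same for the moment, N m; "opening": opening from 0.0 (shut) to 1.0 (fully open); "grip_force": force on a finger pad.
Only numpy, scipy, OpenCV 4.12 (cv2) and the standard library are available. Lean on these libraries where they do the work, as an engineer would, in place of code of your own. Each camera call takes 0.05 s, during which the arm holds its last target. There are 200 camera calls.

### The job

The wet scrubbing brush is stowed in the narrow bay of the caddy, where only its handle can be reached: lift it out and stand it, bristles down, on the clear counter, and let go. Then take it afresh by one end of its block, so that the handle is free, and hang it by the handle on the hook of the drip stand, hanging level and still with the bristles down. Leave the soap bar, the dropper bottle and the pot in their places in the caddy, and do not push the blue dosing cup about.

Things in the scene. Friction and masses are not known exactly. Their poses are not given: they have to be found in the camera images.
- brush_centre (a point): Centre of the scrubbing brush, half-way up: blue block, white bristles, small blue bridge handle with a white sleeve over its middle; 0.16 kg. y runs along its length, z from bristles to handle; both ends are alike. 200 long (y), 52 wide (x), 100 high. Above the bristle tips, which are 50 mm below this point: bristles 0-30 mm (44 wide, stiff), block 30-54 mm, handle 54-99.5 mm.
- brush_bar (a point): Centre of the handle bar at its middle, 93.5 mm above the bristle tips, 43.5 mm above the brush's centre; brush axes. The handle is a round bar 12 mm thick that arches in the brush's y-z plane, straight over its middle 22 mm, 66 mm wide outside; the window under it is 42 mm wide and 33 mm high.
- block_end (a point): A point on the block (24 mm thick, 52 mm wide there) 16 mm from its +y end, at the block's mid-height: 84 mm to +y of and 8 mm below the brush's centre; the -y end is the mirror image. Here the block can be gripped across its width with the handle 50 mm away.
- caddy: Grey divided caddy, fixed, left or right of the robot; 190 (its x) x 250 (its y) x 84 mm high, floor 5 mm; origin at the centre of its underside. The bay on its -x side, 76 mm wide and 240 long inside, centred 52 mm to -x, holds the brush, which lies along y with about 12 mm of room on each side; the +x side, behind a 65 mm high divider, holds soap, dropper bottle and pot.
- hook_seat (a point): Centre of the handle bar when it hangs fully home in the hook, 185.5 mm above the counter. Axes of the fixed drip stand: z up, the hook opens towards -x. The hook is a steel rod 9 mm thick that curls under this point (rod axis 10.5 mm below it, underside 15 mm below). The bar comes in over the tip from -x, the brush's length along the stand's y, then goes down.
- hook_tip (a point): Top of the hook's upturned tip: 18 mm to -x of and 5 mm above the hook seat; stand axes
- hook_neck (a point): Where the rod's straight neck begins, 245 mm above the counter; it comes down from here to the hook, 17 mm to +x of the hook seat, so it stands right above the hung handle. Above here the rod bends over (top 291 mm) to its post, 100 mm to +x of the seat. A white drip tray, 190 x 230 x 14 mm, lies below; stand axes
- soap_bar: Yellow soap bar 55 x 78 x 20 mm lying in the caddy; origin at its underside; leave it
- dropper: Brown dropper bottle with a black top, 34 mm across, 102 high, standing in the caddy; origin at its underside; leave it
- wax_pot: Round white pot with a wood-coloured lid, 91 mm across, 53 high, in the caddy; origin at its underside; leave it
- dose_cap: Blue open dosing cup, 59 mm across, 52 high, standing behind the clear middle of the counter; origin at its underside; leave it

How it is judged:
By the outcome, as a careful person would: the job done as asked, in the order asked, and still so for the second after the job is handed in, with the robot touching nothing.
It also fails if it takes over 66 s, if anything falls off the work surface, if the arm or the gripper's body presses on something with over 40 N, if the wrist force passes 120 N, or if a joint passes its speed limit or range.

## Working session

There is one attempt and no reset: what is moved stays moved. The work goes in short steps, Python scripts to look and compute and a tool call to move; the robot and the scene stay as the last step left them, time stands still between calls to the robot, and variables do not carry over. Pictures are saved under pics/ and viewed, at most 10 in all, crops included, and the job is handed in when it is done.

Besides the shell and the picture viewer there is one more tool, called after ">>>" by a JSON object that holds its "method" and its "body". step_arm: Moves the arm, as the interface text tells. Its arguments: {"type":"object","properties":{"targets":{"type":"string"},"fingers":{"type":"number"},"squeeze":{"type":"number"}},"required":["targets"]}

```bash
mkdir -p pics; cat > h.py <<'E'
import numpy as np, cv2
from plant import manip
def cam(n,save=None):
    c=manip.camera(n)
    if save: cv2.imwrite('pics/'+save,cv2.cvtColor(c['image'],cv2.COLOR_RGB2BGR))
    return c
def P(c): return np.array(c['camera_matrix'])@np.array(c['view'])[:3]
def tri(cs,at):
    A=[]
    for c,(r,k) in zip(cs,at):
        p=P(c); A+= [k*p[2]-p[0], r*p[2]-p[1]]
    A=np.array(A); A/=np.linalg.norm(A[:,:3],axis=1)[:,None]
    x=np.linalg.lstsq(A[:,:3],-A[:,3],rcond=None)[0]
    return x, np.abs(A[:,:3]@x+A[:,3]).max()
def onz(c,at,z):
    p=P(c); r,k=at
    A=np.array([k*p[2]-p[0], r*p[2]-p[1]])
    return np.linalg.solve(A[:,:2],-A[:,2]*z-A[:,3])
def proj(c,x):
    q=P(c)@np.r_[x,1]; return q[:2]/q[2]
E
python3 - <<'E'
from h import *
cs=[cam('side','s0.png'),cam('top','t0.png')]
np.set_printoptions(precision=4,suppress=True)
for c in cs:
    v=np.array(c['view']); print('campos',-v[:3,:3].T@v[:3,3])
for n in 'brush_centre brush_bar block_end caddy hook_seat hook_tip hook_neck soap_bar dropper wax_pot dose_cap'.split():
    d=[manip.pinpoint(k,n) for k in('side','top')]
    print(n,[[(np.round(q['at'],1).tolist(),round(q['p'],2)) for q in x[:2]] for x in d])
    if all(d): print('   ',*tri(cs,[x[0]['at'] for x in d]))
s=manip.state();print(s); print(manip.hold_point_z)
E
```

```text
campos [0.1563 0.966  0.9764]
campos [ 0.2459 -0.0388  1.4414]
brush_centre [[([284.6, 305.5], 0.86), ([149.7, 356.9], 0.15)], [([217.7, 237.5], 0.59)]]
    [0.4848 0.2299 0.0636] 0.003923678604728975
brush_bar [[([148.7, 361.4], 0.69), ([150.6, 357.4], 0.68)], [([213.8, 235.2], 0.81)]]
    [0.3978 0.1527 0.4659] 0.027258352661921392
block_end [[([294.3, 334.3], 0.88), ([287.9, 303.0], 0.63)], [([248.5, 237.2], 0.96)]]
    [0.4031 0.2243 0.0512] 0.0013049448425426768
caddy [[([318.5, 296.7], 0.6)], [([255.0, 207.9], 0.75), ([220.7, 222.0], 0.69)]]
    [0.4235 0.3189 0.0426] 0.04234858485408227
hook_seat [[([148.4, 355.6], 0.63)], [([218.2, 425.4], 0.88)]]
    [ 0.4989 -0.2683  0.1929] 0.001810907326430633
hook_tip [[([146.9, 361.1], 0.85)], [([219.4, 218.6], 0.64), ([220.3, 427.7], 0.61)]]
    [0.3863 0.18   0.4864] 0.022007968366039687
hook_neck [[([133.5, 351.6], 0.93)], [([207.0, 436.9], 0.72)]]
    [ 0.5205 -0.2882  0.2339] 0.0017780879186749532
soap_bar [[], [([230.2, 211.3], 0.58)]]
dropper [[], [([254.2, 206.8], 0.63), ([217.9, 429.3], 0.63)]]
wax_pot [[([320.9, 271.0], 0.84)], [([200.0, 214.0], 0.94)]]
    [ 0.5476  0.3198 -0.0094] 0.0023617113337203177
dose_cap [[([242.9, 269.0], 0.59), ([274.0, 301.3], 0.36)], [([158.0, 307.6], 0.54)]]
    [ 0.6892  0.0515 -0.008 ] 0.008651939728930857
{'clock': 1.2, 'joint_pos': array([73.2533, 23.9168, -0.5892, 92.4523,  0.2688, 63.6374, -3.0364]), 'qvel': array([-0.0031, -0.0538,  0.0269,  0.0547,  0.004 , -0.0382,  0.0379]), 'joint_torque': array([ -0.0005, -86.4207,   0.6779, -43.5204,   0.0191,   0.0023,
        -0.    ]), 'ee_pos': array([ 0.1551, -0.6054,  0.209 ]), 'orientation': array([[ 0.9687,  0.2482, -0.0001],
       [ 0.2482, -0.9687,  0.0001],
       [-0.    , -0.0001, -1.    ]]), 'wrist_force': array([-0.0595,  1.2416,  0.7352]), 'ft_torque': array([ 0.0329, -0.0126,  0.0178]), 'grip_force': 0.0, 'opening': 1.0017598968400263}
0.0187
```

View pictures.

View pics/s0.png

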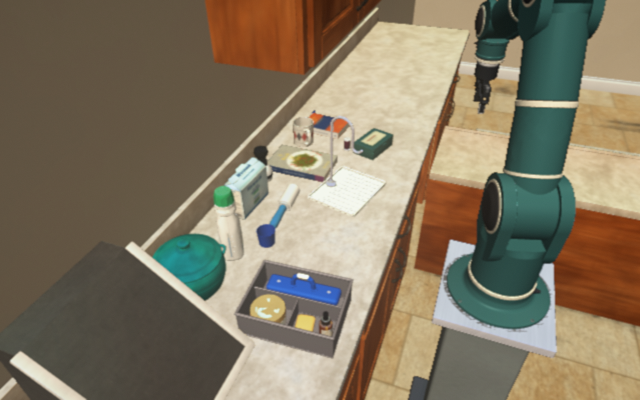

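View pics/t0.png

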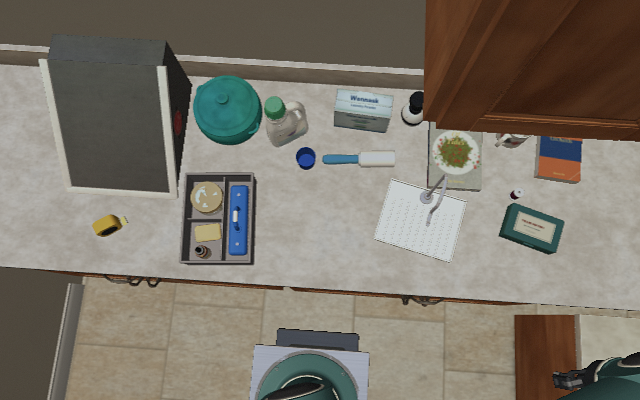

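```bash
cat > m.py <<'E'
from h import *
a=cv2.imread('pics/t0.png'); b=cv2.imread('pics/s0.png')
A=cv2.resize(a[165:275,170:270],None,fx=4,fy=4,interpolation=cv2.INTER_CUBIC)
B=cv2.resize(a[165:275,370:475],None,fx=4,fy=4,interpolation=cv2.INTER_CUBIC)
C=cv2.resize(b[250:360,230:360],None,fx=3,fy=3,interpolation=cv2.INTER_CUBIC)
D=cv2.resize(b[105:220,300:390],None,fx=5,fy=5,interpolation=cv2.INTER_CUBIC)
cv2.imwrite('pics/c1.png',A[:, :]) 
def hst(*i):
    h=max(x.shape[0] for x in i); return np.hstack([cv2.copyMakeBorder(x,0,h-x.shape[0],0,4,0) for x in i])
cv2.imwrite('pics/c1.png',hst(A,C)[:600,:800]); cv2.imwrite('pics/c2.png',cv2.resize(hst(cv2.resize(B,None,fx=.9,fy=.9),cv2.resize(D,None,fx=.9,fy=.9)),None,fx=.95,fy=.95)[:600,:800])
print(cv2.imread('pics/c1.png').shape,cv2.imread('pics/c2.png').shape)
E
python3 m.py
python3 - <<'E'
from h import *
np.set_printoptions(precision=4,suppress=True)
c=manip.camera('top'); im=c['image'].astype(int)
# blue block fit
m=((im[...,2]-im[...,0]>70)&(im[...,2]>90)).astype(np.uint8); m[:, :225]=0;m[:,260:]=0;m[:170]=0
n=np.argwhere(m); print(len(n))
r=cv2.minAreaRect(n[:,::-1].astype(np.float32)); bp=cv2.boxPoints(r); print(r)
print('block corners z.059',[onz(c,(q[1],q[0]),.059) for q in bp])
mu=np.array([onz(c,q,.059) for q in n]); w,v=np.linalg.eigh(np.cov(mu.T)); print('cent',mu.mean(0),'dir',v[:,1])
# tray
g=cv2.cvtColor(c['image'],cv2.COLOR_RGB2GRAY); h=cv2.cvtColor(c['image'],cv2.COLOR_RGB2HSV)
t=((h[...,2]>205)&(h[...,1]<22)).astype(np.uint8); t=cv2.morphologyEx(t,cv2.MORPH_CLOSE,np.ones((5,5)))
k,l,st,_=cv2.connectedComponentsWithStats(t)
i=l[225,410]; print(st[i]); r=cv2.minAreaRect(np.argwhere(l==i)[:,::-1].astype(np.float32)); bp=cv2.boxPoints(r)
print(bp,'tray z.014',np.array([onz(c,(q[1],q[0]),.014) for q in bp]))
E
```

```text
(440, 798, 3) (492, 751, 3)
1088
((237.91700744628906, 219.9861297607422), (17.352224349975586, 68.3377685546875), 1.3639274835586548)
block corners z.059 [array([0.3869, 0.2455]), array([0.5804, 0.2629]), array([0.5826, 0.2136]), array([0.389 , 0.1977])]
cent [0.4826 0.2291] dir [-0.997 -0.078]
[ 374  178   92   84 3810]
[[373.6814 238.6026]
 [391.9498 177.9848]
 [466.2684 200.3822]
 [448.     261.    ]] tray z.014 [[ 0.4636 -0.1553]
 [ 0.6468 -0.2004]
 [ 0.5939 -0.4188]
 [ 0.4141 -0.3682]]
```

View pics/c1.png

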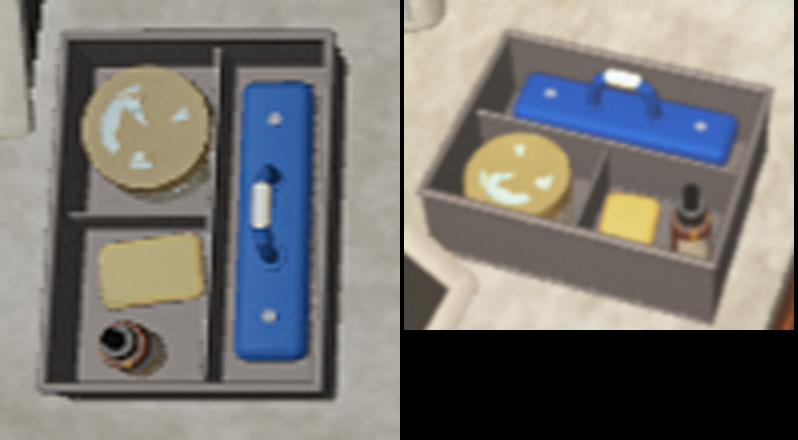

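View pics/c2.png

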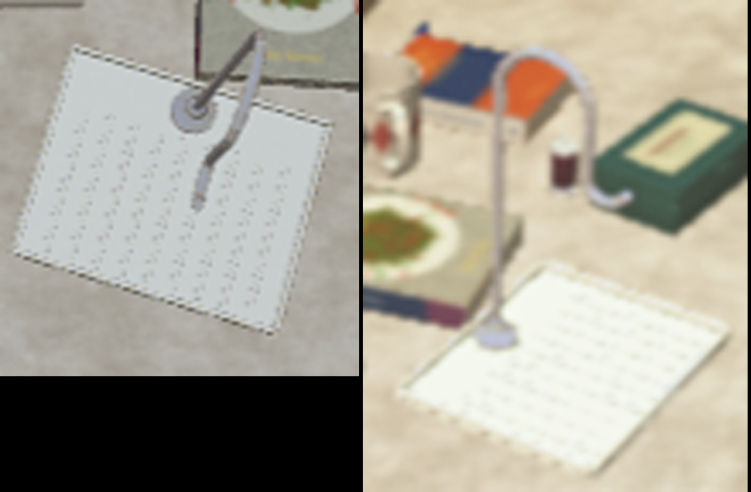

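```bash
python3 - <<'E'
from h import *
np.set_printoptions(precision=4,suppress=True)
cs=[cam('side'),cam('top')]
for n,s,t in [('sleeve',(276,302.7),(216.2,235.2)),('tip',(150.5,362),(223.5,427.9)),('hookpt nn',(148.4,355.6),(218.2,425.4)),('neck nn',(133.5,351.6),(207,436.9))]:
    print(n,*tri(cs,[s,t]))
b=onz(cs[1],(197.2,426.4),.016); print('base top',b,'side',onz(cs[0],(183.4,330.9),.016))
print('sleeve top@.1',onz(cs[1],(216.2,235.2),.1045))
for z in(.18,.19): print('tip@',z,onz(cs[1],(223.5,427.9),z),onz(cs[0],(150.5,362),z))
ux=np.array([.970,-.242]); seat=b-.1*ux; print('seat from base',seat)
for dx,z in[(0,.1855),(-.018,.19),(0,.175),(.017,.245)]:
    p=np.r_[seat+dx*ux,z]; print(dx,z,[proj(c,p) for c in cs])
E
```

```text
sleeve [0.487  0.2312 0.0959] 0.00017584885856636312
tip [ 0.4833 -0.277   0.1841] 0.002250837010404405
hookpt nn [ 0.4989 -0.2683  0.1929] 0.001810907326430633
neck nn [ 0.5205 -0.2882  0.2339] 0.0017780879186749532
base top [ 0.5951 -0.3025] side [ 0.5918 -0.2862]
sleeve top@.1 [0.4853 0.2295]
tip@ 0.18 [ 0.4864 -0.2776] [ 0.4826 -0.2833]
tip@ 0.19 [ 0.4845 -0.2757] [ 0.4785 -0.2676]
seat from base [ 0.4981 -0.2783]
0 0.1855 [array([357.173 , 148.9923]), array([428.7182, 218.6094])]
-0.018 0.19 [array([361.9411, 149.4201]), array([427.1856, 224.9554])]
0 0.175 [array([357.0342, 151.6939]), array([427.9168, 219.3652])]
0.017 0.245 [array([353.4787, 131.7873]), array([435.3423, 207.5601])]
```

```bash
cat >> h.py <<'E'
def rel(p,yaw=None,R=None,o=None):
    """shift in tool axes (cm) to world point p, and turn (rad) to put tool x at world yaw (deg)"""
    s=manip.state(); R=np.array(s['orientation']) if R is None else R; o=s['ee_pos'] if o is None else o
    d=R.T@(np.array(p)-o)*100
    y=np.degrees(np.arctan2(R[1,0],R[0,0])); t=0 if yaw is None else -np.radians((yaw-y+180)%360-180)
    print('shift',np.round(d,2),'turn',round(t,4),'yaw',round(y,2),'t',s['clock'],'pos',np.round(s['ee_pos'],4))
E
python3 - <<'E'
from h import *
rel((.155,-.605,.38));rel((.38,-.32,.38));rel((.486,.2303,.22),4.7);rel((.486,.2303,.16),4.7)
E
```

```text
shift [ -0.    -0.05 -17.09] turn 0 yaw 14.37 t 1.35 pos [ 0.1551 -0.6054  0.2091]
shift [ 28.87 -22.07 -17.09] turn 0 yaw 14.37 t 1.35 pos [ 0.1551 -0.6054  0.2091]
shift [ 52.79 -72.75  -1.09] turn 0.1688 yaw 14.37 t 1.35 pos [ 0.1551 -0.6054  0.2091]
shift [ 52.79 -72.75   4.91] turn 0.1688 yaw 14.37 t 1.35 pos [ 0.1551 -0.6054  0.2091]
```

>>> {"method": "step_arm", "body": {"targets": "2 -1 -6 0; 5 -3 -12 0; 8 -5 -17 0; 11 -8 -17 0; 14 -11 -17 0; 17 -13 -17 0; 20 -16 -17 0; 23 -18 -17 0; 26 -20 -17 0; 28.9 -22 -17 0"}}

```text
clock: 2.18
ee_pos: [0.3631, -0.3401, 0.3793]
orientation: [[0.969, 0.248, 0.001], [0.248, -0.969, -0.001], [0.0, 0.001, -1.0]]
wrist_force: [1.1, -0.4, -0.8]
opening: 1.002
grip_force: 0.0
```

```bash
python3 - <<'E'
from h import *
rel((.38,-.32,.38));rel((.486,.2303,.22),4.7);rel((.486,.2303,.16),4.7)
E
```

```text
shift [ 2.13 -1.53 -0.07] turn 0 yaw 14.36 t 2.1833 pos [ 0.3631 -0.3401  0.3793]
shift [ 26.04 -52.23  15.88] turn 0.1685 yaw 14.36 t 2.1833 pos [ 0.3631 -0.3401  0.3793]
shift [ 26.04 -52.24  21.88] turn 0.1685 yaw 14.36 t 2.1833 pos [ 0.3631 -0.3401  0.3793]
```

>>> {"method": "step_arm", "body": {"targets": "1.9 -4 0 0; 3.8 -8 0 0; 5.7 -12 0 0.02; 7.5 -16 0 0.04; 9.4 -20 0 0.06; 11.3 -24 0 0.08; 13.2 -28 0 0.1; 15 -32 0 0.12; 16.9 -36 2 0.14; 18.8 -40 4 0.16", "fingers": 4, "squeeze": 50}}

```text
clock: 3.02
ee_pos: [0.4398, 0.065, 0.3515]
orientation: [[0.996, 0.09, 0.003], [0.09, -0.996, -0.0], [0.003, 0.001, -1.0]]
wrist_force: [1.9, -1.4, -0.7]
opening: 0.471
grip_force: 0.0
```

```bash
python3 - <<'E'
from h import *
rel((.486,.2303,.16),4.7)
E
```

```text
shift [  6.03 -16.07  19.16] turn 0.0079 yaw 5.15 t 3.0167 pos [0.4398 0.065  0.3515]
```

>>> {"method": "step_arm", "body": {"targets": "1 -3.5 3 0; 2 -7 6 0; 3.3 -10 10 0.009; 3.3 -11.4 14 0.009; 3.3 -11.4 16 0.009; 3.3 -11.4 17.9 0.009; 3.3 -11.4 17.9 0.009; 3.3 -11.4 17.9 0.009"}}

```text
clock: 3.68
ee_pos: [0.4618, 0.1792, 0.1719]
orientation: [[0.997, 0.082, -0.001], [0.082, -0.997, 0.0], [-0.001, -0.0, -1.0]]
wrist_force: [1.1, 0.8, 1.0]
opening: 0.469
grip_force: 0.0
```

```bash
python3 - <<'E'
from h import *
np.set_printoptions(precision=4,suppress=True)
rel((.486,.2303,.081),4.7)
cs=[cam('side'),cam('top')]
a=[cv2.cvtColor(c['image'],cv2.COLOR_RGB2BGR) for c in cs]
p=manip.state()['ee_pos']
print('tcp proj',[proj(c,p) for c in cs])
A=cv2.resize(a[0][230:330,240:360],None,fx=3.3,fy=3.3,interpolation=2);B=cv2.resize(a[1][170:270,180:280],None,fx=4,fy=4,interpolation=2)[:330]
cv2.imwrite('pics/c3.png',np.hstack([A,B]))
E
```

```text
shift [ 2.85 -4.89  9.08] turn 0.0002 yaw 4.71 t 3.6833 pos [0.4618 0.1792 0.1719]
tcp proj [array([318.1874, 243.6617]), array([248.9188, 220.9717])]
```

View pics/c3.png

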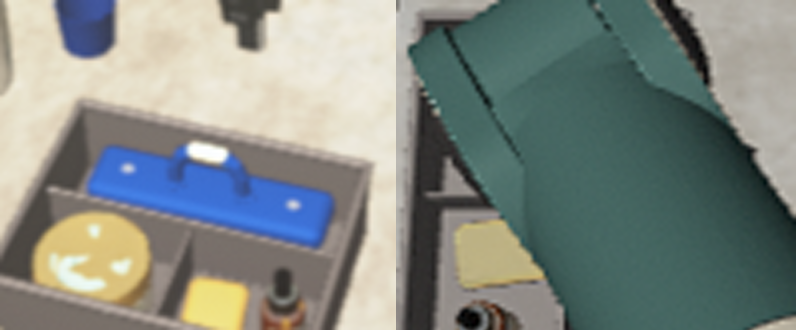

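>>> {"method": "step_arm", "body": {"targets": "1.4 -2.4 1 0; 2.85 -4.9 2 0; 2.85 -4.9 3 0; 2.85 -4.9 4 0; 2.85 -4.9 5 0; 2.85 -4.9 5 0; 2.85 -4.9 5 0"}}

```text
clock: 4.37
ee_pos: [0.4865, 0.2294, 0.122]
orientation: [[0.997, 0.081, 0.0], [0.081, -0.997, -0.0], [0.0, 0.0, -1.0]]
wrist_force: [0.5, -0.1, 1.2]
opening: 0.464
grip_force: 0.0
```

```bash
python3 - <<'E'
from h import *
np.set_printoptions(precision=4,suppress=True)
rel((.486,.2303,.081),4.7)
cs=[cam('side')]
a=[cv2.cvtColor(c['image'],cv2.COLOR_RGB2BGR) for c in cs]
p=manip.state()['ee_pos']
print('tcp proj',[proj(c,p) for c in cs])
cv2.imwrite('pics/c4.png',cv2.resize(a[0][230:330,240:360],None,fx=5,fy=5,interpolation=2))
E
```

```text
shift [-0.04 -0.09  4.1 ] turn -0.0012 yaw 4.63 t 4.3667 pos [0.4865 0.2294 0.122 ]
tcp proj [array([302.7922, 268.6049])]
```

View pics/c4.png

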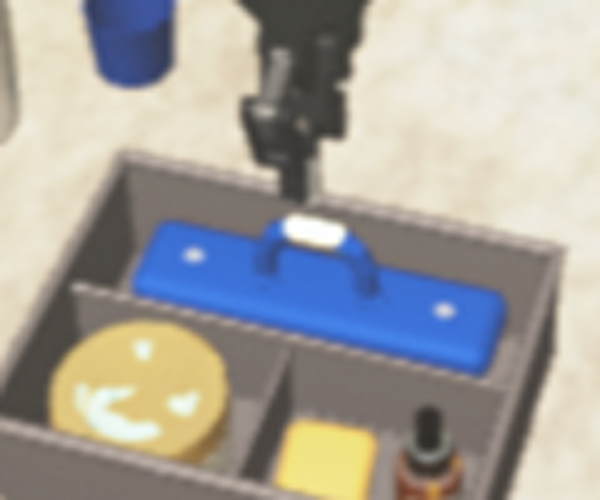

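>>> {"method": "step_arm", "body": {"targets": "0 -0.1 1.3 0; 0 -0.1 2.7 0; 0 -0.1 4 0; 0 -0.1 4.1 0; 0 -0.1 4.1 0"}}

```text
clock: 4.83
ee_pos: [0.4859, 0.2311, 0.0802]
orientation: [[0.997, 0.082, -0.001], [0.082, -0.997, -0.0], [-0.001, 0.0, -1.0]]
wrist_force: [-0.5, -0.3, -0.1]
opening: 0.469
grip_force: 0.0
```

>>> {"method": "step_arm", "body": {"targets": "0 0 0 0; 0 0 0 0; 0 0 0 0; 0 0 0 0; 0 0 0 0; 0 0 0 0", "fingers": 0, "squeeze": 60}}

```text
clock: 5.33
ee_pos: [0.4873, 0.2318, 0.0822]
orientation: [[0.997, 0.082, 0.002], [0.082, -0.997, 0.001], [0.002, -0.001, -1.0]]
wrist_force: [-2.6, -0.6, 15.6]
opening: 0.002
grip_force: 7.5
```

```bash
python3 - <<'E'
from h import *
cs=[cam('side'),cam('top')]
s=manip.state();print(s['ee_pos'],s['wrist_force'],s['ft_torque'],s['opening'],s['grip_force'])
a=cv2.cvtColor(cs[0]['image'],cv2.COLOR_RGB2BGR)
cv2.imwrite('pics/c5.png',cv2.resize(a[250:320,260:350],None,fx=8,fy=8,interpolation=2))
print(manip.pinpoint('side','brush_bar'),manip.pinpoint('side','block_end'),manip.pinpoint('side','brush_centre'))
E
```

```text
[0.48722614 0.23183247 0.08212308] [-0.83679459 -0.23202818 15.5896064 ] [-0.29001578  0.35994063 -0.02057796] 0.0011692185850894956 7.506098337471485
[{'at': [279.6, 302.2], 'p': 0.71}] [{'at': [293.8, 334.6], 'p': 0.83}] [{'at': [287.4, 303.6], 'p': 0.73}]
```

View pics/c5.png

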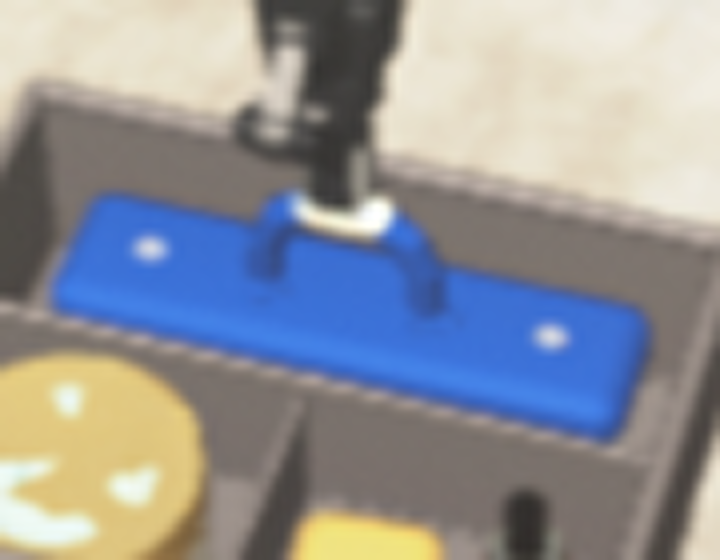

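```bash
python3 - <<'E'
from h import *
np.set_printoptions(precision=1,suppress=True)
c=cam('side')
f=lambda q:(proj(c,q)-[260,250])*8
R=np.array(manip.state()['orientation']);p=manip.state()['ee_pos']
for z in(0,.01,.02,.03,.04): print('c5 tcp+',z,f(p+[0,0,z]), 'x+-11',f(p+[.011,0,z]),f(p-[.011,0,-z]))
for z in(.0985,.09,.08): print('bar',z,f([.486,.2303,z]),'top',f([.486,.2303,z+.007]))
for s in(-.02,0,.02):
  for z in(0,.01):print('c4',s,z,(proj(c,np.array([.4865,.2294,.122+z])+s*R[:,1])-[240,230])*5)
E
```

```text
c5 tcp+ 0 [342. 238.] x+-11 [311.1 229.1] [373.  246.9]
c5 tcp+ 0.01 [341.1 217.2] x+-11 [310.  208.4] [372.3 226.1]
c5 tcp+ 0.02 [340.1 196.2] x+-11 [308.9 187.4] [371.5 205.1]
c5 tcp+ 0.03 [339.2 175. ] x+-11 [307.8 166.2] [370.7 183.9]
c5 tcp+ 0.04 [338.2 153.6] x+-11 [306.7 144.8] [369.9 162.4]
bar 0.0985 [345.7 201.5] top [345.1 186.8]
bar 0.09 [346.5 219.3] top [345.9 204.7]
bar 0.08 [347.4 240. ] top [346.8 225.6]
c4 -0.02 0 [302.6 221.1]
c4 -0.02 0.01 [301.9 207.5]
c4 0 0 [314.5 193.3]
c4 0 0.01 [313.9 179.7]
c4 0.02 0 [326.1 166.2]
c4 0.02 0.01 [325.6 152.7]
```

>>> {"method": "step_arm", "body": {"targets": "0 0 -0.4 0; 0 0 -0.8 0; 0 0 -1.2 0; 0 0 -1.6 0; 0 0 -2 0; 0 0 -2 0; 0 0 -2 0"}}

```text
clock: 6.22
ee_pos: [0.4864, 0.2313, 0.1009]
orientation: [[0.997, 0.082, 0.0], [0.082, -0.997, 0.0], [0.0, -0.0, -1.0]]
wrist_force: [-0.6, -0.2, 0.3]
opening: 0.001
grip_force: 0.0
```

```bash
python3 - <<'E'
from h import *
cs=[cam('side'),cam('top')]
s=manip.state();print(s['ee_pos'],s['wrist_force'],s['ft_torque'],s['opening'],s['grip_force'])
a=cv2.cvtColor(cs[0]['image'],cv2.COLOR_RGB2BGR)
cv2.imwrite('pics/c6.png',cv2.resize(a[245:315,260:350],None,fx=8,fy=8,interpolation=2))
E
```

```text
[0.48624263 0.2311853  0.10058647] [-0.34130899 -0.27468625 -0.85695135] [ 0.04629626  0.0378109  -0.01606651] 0.00024379921660129997 0.0
```

View pics/c6.png

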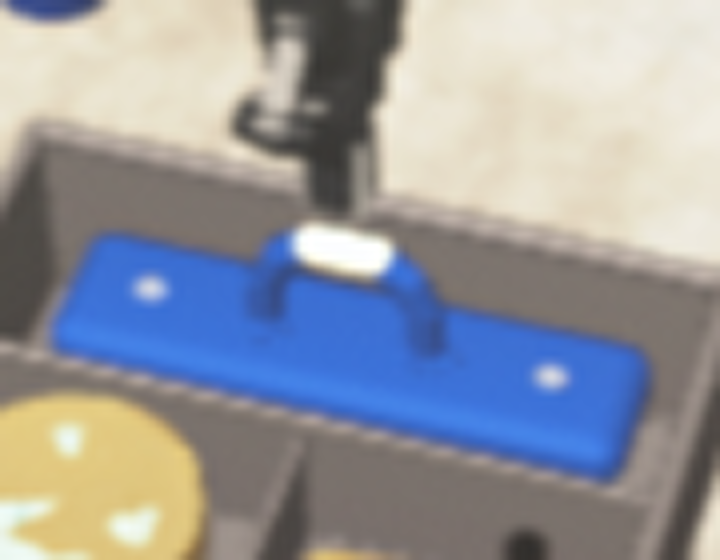

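>>> {"method": "step_arm", "body": {"targets": "0 0 -1 0; 0 0 -1 0; 0 0 -1 0; 0 0 -1 0; 0 0 0 0; 0 0 1.2 0; 0 0 2.2 0; 0 0 3 0; 0 0 3.5 0; 0 0 3.5 0", "fingers": 4}}

```text
clock: 7.15
ee_pos: [0.4856, 0.2311, 0.0643]
orientation: [[0.997, 0.082, -0.002], [0.082, -0.997, -0.0], [-0.002, 0.0, -1.0]]
wrist_force: [-0.0, -0.4, -0.3]
opening: 0.469
grip_force: 0.0
```

>>> {"method": "step_arm", "body": {"targets": "0 0 0 0; 0 0 0 0; 0 0 0 0; 0 0 0 0; 0 0 0 0; 0 0 0 0", "fingers": 0}}

```text
clock: 7.65
ee_pos: [0.4866, 0.2314, 0.0662]
orientation: [[0.997, 0.082, 0.001], [0.082, -0.997, 0.0], [0.001, -0.0, -1.0]]
wrist_force: [-1.2, -0.8, 7.6]
opening: 0.113
grip_force: 59.2
```

>>> {"method": "step_arm", "body": {"targets": "0 0 -0.5 0; 0 0 -1.5 0; 0 0 -3 0; 0 0 -4.5 0; 0 0 -6 0; 0 0 -7.5 0; 0 0 -9 0; 0 0 -10.5 0; 0 0 -12.5 0; 0 0 -12.5 0", "squeeze": 70}}

```text
clock: 8.48
ee_pos: [0.4874, 0.2322, 0.1946]
orientation: [[0.997, 0.082, 0.004], [0.082, -0.997, 0.002], [0.004, -0.001, -1.0]]
wrist_force: [0.3, 0.2, -0.8]
opening: 0.112
grip_force: 68.5
```

```bash
python3 - <<'E'
from h import *
np.set_printoptions(precision=4,suppress=True)
cs=[cam('side'),cam('top')]
s=manip.state();print(s['ee_pos'],s['wrist_force'],s['opening'],s['grip_force'])
a=[cv2.cvtColor(c['image'],cv2.COLOR_RGB2BGR) for c in cs]
A=cv2.resize(a[0][220:340,230:370],None,fx=3.3,fy=3.3,interpolation=2);B=cv2.resize(a[1][130:280,180:280],None,fx=2.64,fy=2.64,interpolation=2)
cv2.imwrite('pics/c7.png',np.hstack([A,B]))
for n in('brush_centre','block_end','brush_bar'):
  print(n,[[(q['at'],q['p']) for q in manip.pinpoint(k,n)[:2]] for k in('side','top')])
rel((.46,.03,.2),-14); 
E
```

```text
[0.4865 0.2313 0.1916] [-0.2645 -0.2229 -3.1123] 0.11147920815335152 68.45217414200306
brush_centre [[([253.1, 300.7], 0.88), ([318.3, 299.5], 0.32)], []]
block_end [[([261.0, 333.1], 0.69)], [([217.5, 429.5], 0.72)]]
brush_bar [[([241.0, 301.5], 0.64)], []]
shift [-4.24 19.84 -0.97] turn 0.3263 yaw 4.7 t 8.8833 pos [0.486  0.2312 0.1902]
```

View pics/c7.png

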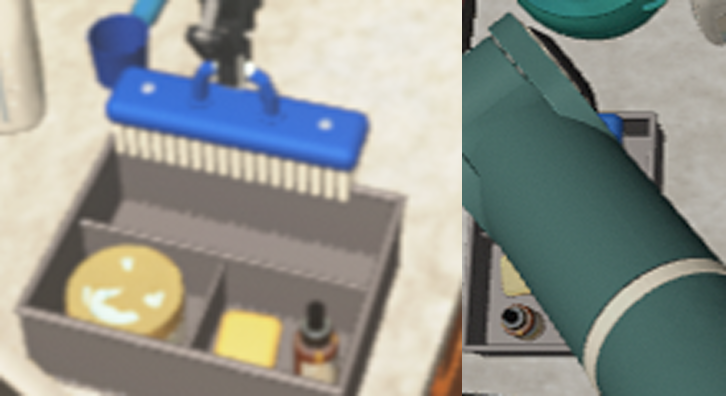

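>>> {"method": "step_arm", "body": {"targets": "-0.4 2.3 0 -0.1; -1 4.6 0 -0.22; -1.6 7 0 -0.34; -2.2 9.3 0 -0.46; -2.8 11.6 0 -0.58; -3.4 14 0 -0.7; -4 16.3 0 -0.82; -4.6 18.6 0 -0.94; -5 21 0 -1.06; -5.5 22.8 0 -1.18"}}

```text
clock: 9.72
ee_pos: [0.4498, -0.0023, 0.1905]
orientation: [[0.299, 0.954, -0.0], [0.954, -0.299, -0.0], [-0.0, -0.0, -1.0]]
wrist_force: [0.4, -0.2, -1.5]
opening: 0.11
grip_force: 68.5
```

```bash
python3 - <<'E'
from h import *
rel((.45,0,.07),76); s=manip.state(); print(np.round(s['joint_pos'],1),s['wrist_force'],s['opening'],s['qvel'].max())
E
```

```text
shift [ 0.23 -0.05 12.05] turn -0.0597 yaw 72.58 t 9.7167 pos [ 0.4498 -0.0023  0.1905]
[ 48.8  13.8 -58.5 116.   13.9  57.5 -34. ] [ 0.41277269 -0.23223111 -1.54198297] 0.1102780852292924 108.81438277039692
```

>>> {"method": "step_arm", "body": {"targets": "0.2 0 2 -0.06; 0.2 0 4 -0.06; 0.2 0 6 -0.06; 0.2 0 8 -0.06; 0.2 0 10 -0.06; 0.2 0 11.5 -0.06; 0.2 0 12.3 -0.06; 0.2 0 12.6 -0.06; 0.2 0 12.6 -0.06"}}

```text
clock: 10.47
ee_pos: [0.4506, 0.0017, 0.0645]
orientation: [[0.246, 0.969, -0.001], [0.969, -0.246, 0.0], [0.0, -0.001, -1.0]]
wrist_force: [-0.1, 0.3, -1.5]
opening: 0.106
grip_force: 68.5
```

>>> {"method": "step_arm", "body": {"targets": "0 0 0.1 0; 0 0 0.2 0; 0 0 0.2 0"}}

```text
clock: 10.72
ee_pos: [0.4511, 0.0013, 0.0632]
orientation: [[0.247, 0.969, 0.001], [0.969, -0.247, -0.0], [-0.0, 0.001, -1.0]]
wrist_force: [-0.3, 0.8, -2.3]
opening: 0.111
grip_force: 68.5
```

>>> {"method": "step_arm", "body": {"targets": "0 0 0.1 0; 0 0 0.2 0; 0 0 0.2 0"}}

```text
clock: 10.97
ee_pos: [0.4514, 0.0012, 0.0612]
orientation: [[0.247, 0.969, 0.001], [0.969, -0.247, -0.0], [-0.0, 0.001, -1.0]]
wrist_force: [0.8, -2.1, 6.7]
opening: 0.11
grip_force: 69.3
```

>>> {"method": "step_arm", "body": {"targets": "0 0 0 0; 0 0 0 0; 0 0 0 0; 0 0 0 0; 0 0 0 0", "fingers": 4}}

```text
clock: 11.38
ee_pos: [0.4507, 0.0015, 0.0607]
orientation: [[0.246, 0.969, -0.0], [0.969, -0.246, 0.0], [0.0, -0.0, -1.0]]
wrist_force: [0.2, -0.4, 0.8]
opening: 0.467
grip_force: 0.0
```

>>> {"method": "step_arm", "body": {"targets": "0 0 -1 0; 0 0 -3 0; 0 0 -6 0; 0 0 -9 0; -4 2 -9 0; -8 4 -9 0; -12 6 -9 0; -16 8 -9 0; -16 8 -9 0"}}

```text
clock: 12.13
ee_pos: [0.489, -0.1796, 0.1511]
orientation: [[0.252, 0.968, 0.0], [0.968, -0.252, -0.001], [-0.001, 0.0, -1.0]]
wrist_force: [-0.2, -0.7, -1.1]
opening: 0.468
grip_force: 0.0
```

```bash
cat > look.py <<'E'
from h import *
np.set_printoptions(precision=4,suppress=True)
cs=[cam('side'),cam('top')]
for n in('brush_centre','block_end','brush_bar'):
  d=[manip.pinpoint(k,n) for k in('side','top')]
  print(n,[[(q['at'],round(q['p'],2)) for q in x[:2]] for x in d], *(tri(cs,[x[0]['at'] for x in d]) if all(d) else ''))
for c,z in zip(cs[::-1],(.054,)):
  im=c['image'].astype(int); m=((im[...,2]-im[...,0]>70)&(im[...,2]>90))
  k,l,st,_=cv2.connectedComponentsWithStats(m.astype(np.uint8))
  for i in range(1,k):
    if st[i,4]>150:
      n=np.argwhere(l==i); mu=np.array([onz(c,q,z) for q in n]); w,v=np.linalg.eigh(np.cov(mu.T)); r=cv2.minAreaRect(mu.astype(np.float32)*1000)
      print(st[i],'cent',mu.mean(0),'yaw',np.degrees(np.arctan2(v[1,1],v[0,1])),r)
E
python3 look.py; python3 -c "
from h import *
rel((.45,0,.15),76);print(manip.state()['joint_pos'])"
```

```text
brush_centre [[([238.8, 343.2], 0.68)], [([237.3, 319.2], 0.96)]] [ 0.4521 -0.0002  0.0378] 0.0010592784014290535
block_end [[([226.3, 357.7], 0.6)], [([244.4, 348.7], 0.79), ([219.6, 222.3], 0.26)]] [ 0.4355 -0.0852  0.0244] 0.0051164650325514205
brush_bar [[([226.7, 341.0], 0.75), ([225.8, 357.1], 0.32)], [([233.9, 317.2], 0.76)]] [0.456  0.0049 0.089 ] 0.0014802483269513722
[ 194   76   50   60 1881] cent [0.8194 0.3334] yaw -161.78187412872836 ((818.8385620117188, 331.64141845703125), (189.18606567382812, 137.38494873046875), 18.589914321899414)
[298 154  17  13 171] cent [0.6735 0.0537] yaw 104.14462059730859 ((672.5455932617188, 53.71719741821289), (36.20110321044922, 46.249839782714844), 3.8799233436584473)
[323 155  35   7 226] cent [ 0.6853 -0.0429] yaw 95.01009026357596 ((685.1838989257812, -43.90339279174805), (18.132404327392578, 98.32520294189453), 3.882537364959717)
[ 284  219   70   37 1150] cent [0.4507 0.0016] yaw 75.7235419560262 ((451.3128967285156, 2.0831298828125), (195.26446533203125, 49.66184997558594), 75.44831085205078)
shift [15.75 -7.98  0.1 ] turn -0.0029 yaw 75.83 t 12.5333 pos [ 0.4889 -0.1722  0.151 ]
[ 57.82632881  24.80651536 -51.54397415 109.56425442  23.17238583
  56.64267839 -18.39927174]
```

```bash
python3 -c "
from h import *
rel((.4724,.0848,.1),75.6)"
```

```text
shift [24.52 -7.89  5.1 ] turn 0.0041 yaw 75.83 t 12.5333 pos [ 0.4889 -0.1722  0.151 ]
```

>>> {"method": "step_arm", "body": {"targets": "3 -1 0 0; 6.5 -2 0 0; 10 -3 0 0; 13.5 -4.4 0 0; 17 -5.5 0 0; 20.5 -6.6 0 0; 24.5 -7.9 0 0.004; 24.5 -7.9 1.5 0.004; 24.5 -7.9 3 0.004; 24.5 -7.9 3 0.004", "fingers": 8.5}}

```text
clock: 13.37
ee_pos: [0.4711, 0.0845, 0.119]
orientation: [[0.248, 0.969, -0.003], [0.969, -0.248, -0.0], [-0.001, -0.002, -1.0]]
wrist_force: [-1.1, -0.4, -0.4]
opening: 0.996
grip_force: 0.0
```

```bash
python3 -c "
from h import *
rel((.4724,.0848,.012),75.6)
cs=[cam('side')]
p=manip.state()['ee_pos'];print(manip.state()['joint_pos'])
print('tcp proj',[proj(c,p) for c in cs], proj(cs[0],[.4724,.0848,.042]))
a=cv2.cvtColor(cs[0]['image'],cv2.COLOR_RGB2BGR)
cv2.imwrite('pics/c8.png',cv2.resize(a[180:280,270:390],None,fx=6,fy=6,interpolation=2))"
```

```text
shift [ 0.07  0.14 10.7 ] turn 0.001 yaw 75.65 t 13.3667 pos [0.4711 0.0845 0.119 ]
[ 31.29199733  24.381048   -53.98272748 116.08727079  25.06191234
  51.8793531  -50.64830599]
tcp proj [array([327.4502699 , 234.76158399])] [327.06235628 254.72090446]
```

>>> {"method": "step_arm", "body": {"targets": "0.1 0.1 2 0; 0.1 0.1 4 0; 0.1 0.1 6 0; 0.1 0.1 7.5 0; 0.1 0.1 9 0; 0.1 0.1 9.8 0; 0.1 0.1 10.4 0; 0.1 0.1 10.6 0; 0.1 0.1 10.6 0"}}

```text
clock: 14.17
ee_pos: [0.4741, 0.0843, 0.0151]
orientation: [[0.251, 0.968, 0.0], [0.968, -0.251, 0.0], [0.0, 0.0, -1.0]]
wrist_force: [-0.9, 0.3, 0.3]
opening: 0.992
grip_force: 0.0
```

>>> {"method": "step_arm", "body": {"targets": "0 0 0 0; 0 0 0 0; 0 0 0 0; 0 0 0 0; 0 0 0 0; 0 0 0 0", "fingers": 3.5, "squeeze": 70}}

```text
clock: 14.67
ee_pos: [0.4742, 0.0843, 0.0156]
orientation: [[0.25, 0.968, 0.001], [0.968, -0.25, -0.001], [-0.0, 0.001, -1.0]]
wrist_force: [-4.1, -1.0, 17.7]
opening: 0.59
grip_force: 70.0
```

```bash
python3 look.py | head -3; python3 -c "
from h import *
rel((.4724,.0848,.012),75.6);print(manip.state()['ft_torque'])"
```

```text
brush_centre [[([235.7, 344.1], 0.81)], []]
block_end [[([223.7, 356.7], 0.75)], []]
brush_bar [[([226.4, 341.3], 0.66), ([317.6, 299.8], 0.59)], []]
shift [ 0.01 -0.19  0.36] turn -0.0018 yaw 75.49 t 15.0667 pos [0.4742 0.0843 0.0156]
[-0.43326811  1.08996095 -0.08971892]
```

>>> {"method": "step_arm", "body": {"targets": "0 0 -0.3 0; 0 0 -0.7 0; 0 0 -1.5 0; 0 0 -3 0; 0 0 -5 0; 0 0 -7 0; 0 0 -9 0; 0 0 -9 0; 0 0 -9 0", "squeeze": 80}}

```text
clock: 15.82
ee_pos: [0.4744, 0.0841, 0.1057]
orientation: [[0.251, 0.968, 0.002], [0.968, -0.251, -0.0], [0.0, 0.002, -1.0]]
wrist_force: [-0.1, -0.6, -1.8]
opening: 0.585
grip_force: 83.5
```

```bash
python3 look.py | head -3; python3 -c "
from h import *
rel((.4724,.0848,.012),75.6);print(manip.state()['ft_torque'],manip.state()['wrist_force'],manip.state()['joint_pos'])
c=cam('side')
a=cv2.cvtColor(c['image'],cv2.COLOR_RGB2BGR)
cv2.imwrite('pics/c9.png',cv2.resize(a[170:270,280:400],None,fx=6,fy=6,interpolation=2))
bar=np.array([.451,.0015,.0935+.09])
print('pred bar',(proj(c,bar)-[280,170])*6,'block ends top',[(proj(c,np.array([.451+s*.1*.249,.0015+s*.1*.968,.144]))-[280,170])*6 for s in(1,-1)])
"
```

```text
brush_centre [[([211.9, 342.2], 0.81)], []]
block_end [[([202.4, 356.9], 0.73)], []]
brush_bar [[([202.7, 343.3], 0.74)], [([222.2, 221.4], 0.17)]] [0.4085 0.206  0.3488] 0.01744478211703482
shift [ 0.01 -0.12  9.24] turn -0.0014 yaw 75.52 t 16.2167 pos [0.4736 0.0844 0.1044]
[ 0.16789213 -0.01473198 -0.00863756] [ 0.29749377  0.40990466 -1.59597247] [ 30.06128502  25.98389735 -52.78974815 116.57004493  26.92632395
  50.30876821 -52.21775436]
pred bar [385.78481059 188.81561281] block ends top [array([265.81024491, 367.52956238]), array([490.55824829, 149.4310456 ])]
```

View pics/c9.png

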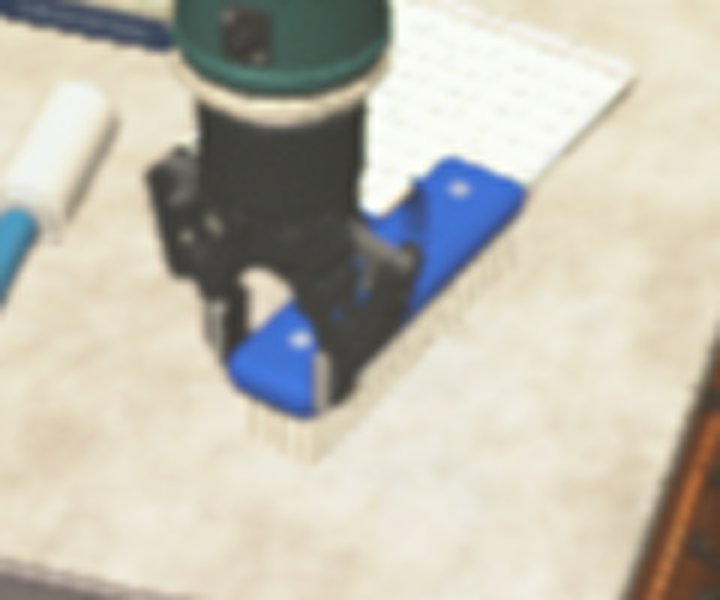

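```bash
cat > t.py <<'E'
from h import *
def tcp(along,up,seat=np.array([.499,-.277,.1855])):
    ux=np.array([.970,-.242,0]); off=np.array([-.0232,-.0828,.0779])
    return seat+ux*along+[0,0,up]-off
E
python3 -c "
from t import *
rel(tcp(-.075,.018),75.6);rel(tcp(0,.018),75.6);print(tcp(-.075,.018))"
```

```text
shift [-25.83   4.17  -2.12] turn -0.0015 yaw 75.52 t 16.2667 pos [0.4737 0.0844 0.1044]
shift [-25.76  11.66  -2.13] turn -0.0015 yaw 75.52 t 16.2667 pos [0.4737 0.0844 0.1044]
[ 0.44945 -0.17605  0.1256 ]
```

>>> {"method": "step_arm", "body": {"targets": "-2.5 0.4 -1 0; -5.5 0.8 -2.1 0; -8.5 1.3 -2.1 0; -11.5 1.8 -2.1 0; -14.5 2.3 -2.1 0; -17.5 2.8 -2.1 0; -20.5 3.3 -2.1 0; -23.5 3.8 -2.1 0; -25.8 4.2 -2.1 0; -25.8 4.2 -2.1 0"}}

```text
clock: 17.1
ee_pos: [0.4491, -0.1806, 0.1253]
orientation: [[0.256, 0.967, -0.001], [0.967, -0.256, -0.001], [-0.001, -0.001, -1.0]]
wrist_force: [-0.1, -1.2, -2.7]
opening: 0.586
grip_force: 83.5
```

>>> {"method": "step_arm", "body": {"targets": "0 0 0 0; 0 0 0 0; 0 0 0 0"}}

```text
clock: 17.35
ee_pos: [0.4501, -0.1748, 0.1257]
orientation: [[0.249, 0.969, -0.0], [0.969, -0.249, 0.0], [0.0, -0.0, -1.0]]
wrist_force: [0.3, -0.4, -1.9]
opening: 0.587
grip_force: 83.5
```

```bash
python3 -c "
from t import *
np.set_printoptions(precision=4,suppress=True)
rel(tcp(-.075,.018),76);rel(tcp(0,.018),76)
s=manip.state();print(s['wrist_force'],s['ft_torque'],s['opening'],s['joint_pos'])
cs=[cam('side'),cam('top')]
for n in 'brush_bar','hook_seat','hook_tip','hook_neck','brush_centre','block_end':
  print(n,[[(q['at'],round(q['p'],2)) for q in manip.pinpoint(k,n)[:2]] for k in('side','top')])
bar=s['ee_pos']+[-.0232,-.0828,.0779]; print('pred bar',[proj(c,bar)[::-1] for c in cs],bar)
c=cs[1];im=c['image'].astype(int); m=((im[...,2]-im[...,0]>70)&(im[...,2]>90))
k,l,st,_=cv2.connectedComponentsWithStats(m.astype(np.uint8))
for i in range(1,k):
  if st[i,4]>60:
      n=np.argwhere(l==i); mu=np.array([onz(c,q,bar[2]-.0395) for q in n]); r=cv2.minAreaRect(mu.astype(np.float32)*1000);print(st[i],r)
"

```

```text
shift [-0.13 -0.03  0.01] turn -0.007 yaw 75.6 t 17.35 pos [ 0.4501 -0.1748  0.1257]
shift [-0.08  7.46  0.01] turn -0.007 yaw 75.6 t 17.35 pos [ 0.4501 -0.1748  0.1257]
[ 0.2612 -0.3786 -1.8577] [0.1536 0.0297 0.0099] 0.5873887601034735 [ 61.1924  23.3974 -52.0703 115.4598  23.3787  52.0574 -17.7625]
brush_bar [[([153.6, 374.3], 0.81)], []]
hook_seat [[], [([219.2, 428.7], 0.62)]]
hook_tip [[], [([221.7, 426.6], 0.72)]]
hook_neck [[([132.4, 352.2], 0.57)], [([207.0, 436.4], 0.97)]]
brush_centre [[([163.0, 375.1], 0.94)], []]
block_end [[([153.6, 386.8], 0.69)], [([256.6, 453.5], 0.83)]]
pred bar [array([151.2902, 376.8243]), array([244.9347, 421.1422])] [ 0.4269 -0.2576  0.2036]
[ 194   76   49   60 1777] ((773.6503295898438, 303.18597412109375), (174.5874786376953, 124.50654602050781), 16.987916946411133)
[298 154  17  13 170] ((638.681396484375, 46.37702178955078), (33.32781219482422, 42.57892990112305), 3.8797945976257324)
[323 155  35   7 222] ((650.3167724609375, -43.49530792236328), (16.693227767944336, 90.52099609375), 3.8827385902404785)
[438 244  19  24 299] ((409.5798645019531, -325.7189636230469), (49.75983810424805, 49.00178146362305), 75.25764465332031)
```

```bash
cat > fit.py <<'E'
from t import *
from scipy.optimize import least_squares
np.set_printoptions(precision=4,suppress=True)
s=manip.state();c=cam('side');im=c['image'].astype(int)
m=((im[...,2]-im[...,0]>60)&(im[...,2]>80)).astype(np.uint8)
bar=s['ee_pos']+[-.0232,-.0828,.0779]; yaw=np.radians(75.6)
ly=np.array([np.cos(yaw),np.sin(yaw),0]);lx=np.array([np.sin(yaw),-np.cos(yaw),0])
def mod(dz,tilt,dx=0,dy=0):
    M=np.zeros(m.shape,np.uint8); L=ly*np.cos(tilt)+np.array([0,0,np.sin(tilt)]); Z=np.cross(lx,L); Z*=np.sign(Z[2])
    g=s['ee_pos']+[0,0,0]; cb=bar+dx*lx+dy*ly+[0,0,dz]
    q=np.array([proj(c,cb+a*.026*lx+b*.1*L+h*Z) for a in(-1,1) for b in(-1,1) for h in(-.0635,-.0395)])
    return cv2.convexHull((q*16).astype(np.int32)),q
h,q=mod(0,0);print('pred box corners col',q[:,0].min(),q[:,0].max(),'row',q[:,1].min(),q[:,1].max())
M=np.zeros(m.shape,np.uint8);cv2.fillConvexPoly(M,h,1,shift=4)
k,l,st,_=cv2.connectedComponentsWithStats(m)
best=sorted(((l[M>0]==i).sum(),i) for i in range(1,k))[-1][1];print('seen',st[best])
# far-end half only: compare edges per column
big=(l==best)
for col in range(int(q[:,0].min())-2,int(q[:,0].max())+4,4):
    a=np.where(big[:,col])[0]; b=np.where(M[:,col])[0]
    print(col,'seen',(a.min(),a.max()) if len(a) else None,'pred',(b.min(),b.max()) if len(b) else None)
E
python3 fit.py; python3 -c "
from h import *
print(proj(cam('side'),[.451,.0015,.0935]))"
```

```text
pred box corners col 352.89247032208914 397.50216607276485 row 145.90064933722786 184.91556113494602
seen [354 166  14  17 152]
350 seen None pred None
354 seen (np.int64(175), np.int64(176)) pred (np.int64(172), np.int64(180))
358 seen (np.int64(171), np.int64(179)) pred (np.int64(169), np.int64(181))
362 seen (np.int64(168), np.int64(181)) pred (np.int64(165), np.int64(183))
366 seen (np.int64(166), np.int64(181)) pred (np.int64(162), np.int64(184))
370 seen None pred (np.int64(158), np.int64(182))
374 seen None pred (np.int64(155), np.int64(178))
378 seen None pred (np.int64(151), np.int64(174))
382 seen None pred (np.int64(147), np.int64(171))
386 seen None pred (np.int64(147), np.int64(167))
390 seen None pred (np.int64(148), np.int64(163))
394 seen None pred (np.int64(149), np.int64(159))
398 seen None pred (np.int64(150), np.int64(150))
[343.49367369 225.35164243]
```

```bash
cat >> fit.py <<'E'
print('---far'); S=m.copy(); S[:, :350]=0; S[:,405:]=0; S[:140]=0; S[190:]=0
for col in range(368,402,2):
    a=np.where(S[:,col])[0]; b=np.where(M[:,col])[0]
    print(col,'seen',a.tolist()[:1],a.tolist()[-1:],len(a),'pred',(b.min(),b.max()) if len(b) else None)
for t in(-.05,-.03,.03):
    print(t,mod(0,t)[1][[0,1,4,5]].round(1).tolist())
print('d10mm',mod(-.01,0)[1][0]-mod(0,0)[1][0])
E
python3 fit.py | sed -n '/far/,$p'
```

```text
---far
368 seen [] [] 0 pred (np.int64(160), np.int64(184))
370 seen [] [] 0 pred (np.int64(158), np.int64(182))
372 seen [] [] 0 pred (np.int64(156), np.int64(180))
374 seen [158] [164] 7 pred (np.int64(155), np.int64(178))
376 seen [161] [163] 3 pred (np.int64(153), np.int64(176))
378 seen [] [] 0 pred (np.int64(151), np.int64(174))
380 seen [] [] 0 pred (np.int64(149), np.int64(172))
382 seen [150] [166] 7 pred (np.int64(147), np.int64(171))
384 seen [149] [165] 15 pred (np.int64(146), np.int64(169))
386 seen [149] [163] 14 pred (np.int64(147), np.int64(167))
388 seen [150] [161] 12 pred (np.int64(147), np.int64(165))
390 seen [151] [159] 9 pred (np.int64(148), np.int64(163))
392 seen [152] [157] 6 pred (np.int64(149), np.int64(161))
394 seen [153] [155] 3 pred (np.int64(149), np.int64(159))
396 seen [] [] 0 pred (np.int64(150), np.int64(157))
398 seen [] [] 0 pred (np.int64(150), np.int64(150))
400 seen [] [] 0 pred None
-0.05 [[397.4, 154.8], [397.9, 148.9], [383.9, 150.2], [384.3, 144.4]]
-0.03 [[397.2, 155.4], [397.8, 149.5], [383.7, 150.9], [384.1, 145.0]]
0.03 [[396.5, 157.4], [397.3, 151.3], [383.0, 152.8], [383.6, 146.8]]
d10mm [-0.2866  2.4718]
```

>>> {"method": "step_arm", "body": {"targets": "0 1 0 0; -0.1 2.2 0 -0.007; -0.1 3.4 0 -0.007; -0.1 4.5 0 -0.007; -0.1 5 0 -0.007; -0.1 5 0 -0.007"}}

```text
clock: 18.7
ee_pos: [0.4992, -0.1895, 0.1255]
orientation: [[0.243, 0.97, 0.0], [0.97, -0.243, 0.001], [0.001, 0.0, -1.0]]
wrist_force: [-0.2, 0.2, -1.5]
opening: 0.582
grip_force: 83.5
```

>>> {"method": "step_arm", "body": {"targets": "0 0.6 0 0; 0 1.2 0 0; 0 1.8 0 0; 0 2.4 0 0; 0 2.4 0 0; 0 2.4 0 0"}}

```text
clock: 19.2
ee_pos: [0.5216, -0.1952, 0.1256]
orientation: [[0.243, 0.97, -0.0], [0.97, -0.243, 0.0], [0.0, -0.0, -1.0]]
wrist_force: [-0.7, 0.2, -2.4]
opening: 0.584
grip_force: 83.5
```

```bash
python3 -c "
from t import *
rel(tcp(0,.018),76);rel(tcp(0,0),76);s=manip.state();print(s['wrist_force'],s['ft_torque'])
cs=[cam('side'),cam('top')]
for n in 'brush_bar','hook_seat','hook_tip','hook_neck':
  print(n,[[(q['at'],round(q['p'],2)) for q in manip.pinpoint(k,n)[:2]] for k in('side','top')])
"; python3 fit.py | sed -n '/far/,$p' | head -16
```

```text
shift [ 0.11  0.04 -0.  ] turn -0.0015 yaw 75.91 t 19.2 pos [ 0.5216 -0.1952  0.1256]
shift [0.11 0.04 1.8 ] turn -0.0015 yaw 75.91 t 19.2 pos [ 0.5216 -0.1952  0.1256]
[-0.66588972  0.21988885 -2.38982387] [ 0.13889682 -0.00494518 -0.01099342]
brush_bar [[([146.2, 354.7], 0.65), ([317.7, 297.3], 0.57)], []]
hook_seat [[], []]
hook_tip [[], []]
hook_neck [[], []]
---far
368 seen [144] [155] 12 pred (np.int64(141), np.int64(159))
370 seen [144] [153] 10 pred (np.int64(141), np.int64(157))
372 seen [145] [151] 7 pred (np.int64(142), np.int64(155))
374 seen [145] [150] 6 pred (np.int64(143), np.int64(153))
376 seen [146] [147] 2 pred (np.int64(143), np.int64(152))
378 seen [] [] 0 pred (np.int64(144), np.int64(150))
380 seen [] [] 0 pred None
382 seen [] [] 0 pred None
384 seen [] [] 0 pred None
386 seen [] [] 0 pred None
388 seen [] [] 0 pred None
390 seen [] [] 0 pred None
392 seen [] [] 0 pred None
394 seen [] [] 0 pred None
396 seen [] [] 0 pred None
```

>>> {"method": "step_arm", "body": {"targets": "0 0 0.3 0; 0 0 0.6 0; 0 0 0.9 0; 0 0 1.2 0; 0 0 1.2 0; 0 0 1.2 0"}}

```text
clock: 20.25
ee_pos: [0.5213, -0.1952, 0.1135]
orientation: [[0.243, 0.97, -0.0], [0.97, -0.243, 0.0], [0.0, -0.0, -1.0]]
wrist_force: [0.6, -0.5, -1.1]
opening: 0.586
grip_force: 83.5
```

>>> {"method": "step_arm", "body": {"targets": "0 0 0.15 0; 0 0 0.3 0; 0 0 0.3 0; 0 0 0.3 0"}}

```text
clock: 20.58
ee_pos: [0.5213, -0.1953, 0.1106]
orientation: [[0.244, 0.97, -0.0], [0.97, -0.244, 0.0], [0.0, -0.0, -1.0]]
wrist_force: [0.5, 0.3, -1.6]
opening: 0.586
grip_force: 83.5
```

>>> {"method": "step_arm", "body": {"targets": "0 0 0.1 0; 0 0 0.2 0; 0 0 0.2 0; 0 0 0.2 0"}}

```text
clock: 20.92
ee_pos: [0.5214, -0.1953, 0.1087]
orientation: [[0.244, 0.97, -0.0], [0.97, -0.244, 0.0], [0.0, -0.0, -1.0]]
wrist_force: [0.0, -0.3, -1.9]
opening: 0.586
grip_force: 83.5
```

>>> {"method": "step_arm", "body": {"targets": "0 0 0.1 0; 0 0 0.1 0; 0 0 0.1 0"}}

```text
clock: 21.17
ee_pos: [0.5215, -0.1954, 0.1078]
orientation: [[0.244, 0.97, 0.0], [0.97, -0.244, -0.0], [-0.0, 0.0, -1.0]]
wrist_force: [-1.0, 0.2, 0.0]
opening: 0.585
grip_force: 83.7
```

>>> {"method": "step_arm", "body": {"targets": "0 0 0.1 0; 0 0 0.1 0; 0 0 0.1 0"}}

```text
clock: 21.42
ee_pos: [0.5215, -0.1955, 0.1068]
orientation: [[0.244, 0.97, 0.0], [0.97, -0.244, -0.0], [-0.0, 0.0, -1.0]]
wrist_force: [-0.6, -2.1, 4.5]
opening: 0.585
grip_force: 84.0
```

>>> {"method": "step_arm", "body": {"targets": "0 0 0.1 0; 0 0 0.1 0; 0 0 0.1 0"}}

```text
clock: 21.67
ee_pos: [0.5216, -0.1958, 0.1059]
orientation: [[0.244, 0.97, 0.0], [0.97, -0.244, -0.001], [-0.001, 0.0, -1.0]]
wrist_force: [-1.7, -3.3, 5.8]
opening: 0.583
grip_force: 84.4
```

>>> {"method": "step_arm", "body": {"targets": "0 0 -0.08 0; 0 0 -0.16 0; 0 0 -0.16 0; 0 0 -0.16 0", "squeeze": 30}}

```text
clock: 22.0
ee_pos: [0.5215, -0.1952, 0.1073]
orientation: [[0.243, 0.97, 0.0], [0.97, -0.243, 0.0], [0.0, 0.0, -1.0]]
wrist_force: [0.7, -1.0, 0.6]
opening: 0.582
grip_force: 83.8
```

>>> {"method": "step_arm", "body": {"targets": "0 0 0 0; 0 0 0 0; 0 0 0 0; 0 0 0 0; 0 0 0 0; 0 0 0 0; 0 0 0 0; 0 0 0 0", "fingers": 5.6}}

```text
clock: 22.67
ee_pos: [0.5214, -0.1953, 0.1073]
orientation: [[0.244, 0.97, -0.0], [0.97, -0.244, 0.0], [0.0, -0.0, -1.0]]
wrist_force: [0.2, 0.2, 0.5]
opening: 0.656
grip_force: 0.0
```

```bash
python3 -c "
from t import *
s=manip.state();print(s['wrist_force'],s['ft_torque'],s['ee_pos'],s['opening'],s['grip_force'])
cs=[cam('side'),cam('top')]
for n in 'brush_bar','brush_centre':
  print(n,[[(q['at'],round(q['p'],2)) for q in manip.pinpoint(k,n)[:2]] for k in('side','top')])
print(proj(cs[0],[.499,-.277,.1855]))
"; python3 fit.py | grep -v None
```

```text
[0.21948632 0.24087722 0.49139367] [0.01551461 0.04978031 0.02037057] [ 0.52138975 -0.19530782  0.10730027] 0.6556269933532648 0.0
brush_bar [[([150.2, 352.9], 0.8)], []]
brush_centre [[([162.7, 355.2], 0.71)], []]
[356.78861191 149.13903727]
pred box corners col 333.637491454435 377.9841428756695 row 144.14527872110835 181.74689577494703
seen [361 145  16  20 165]
363 seen (np.int64(147), np.int64(163)) pred (np.int64(146), np.int64(167))
367 seen (np.int64(146), np.int64(159)) pred (np.int64(145), np.int64(164))
371 seen (np.int64(147), np.int64(156)) pred (np.int64(146), np.int64(160))
375 seen (np.int64(149), np.int64(152)) pred (np.int64(147), np.int64(157))
---far
368 seen [146] [159] 14 pred (np.int64(145), np.int64(163))
370 seen [147] [157] 11 pred (np.int64(146), np.int64(161))
372 seen [147] [155] 9 pred (np.int64(146), np.int64(159))
374 seen [148] [153] 6 pred (np.int64(147), np.int64(157))
376 seen [150] [151] 2 pred (np.int64(148), np.int64(156))
378 seen [] [] 0 pred (np.int64(148), np.int64(153))
-0.05 [[378.0, 152.7], [378.4, 147.0], [365.2, 148.4], [365.4, 142.7]]
-0.03 [[377.8, 153.4], [378.2, 147.6], [365.0, 149.0], [365.3, 143.3]]
0.03 [[377.2, 155.3], [377.7, 149.4], [364.4, 150.9], [364.8, 145.0]]
d10mm [-0.2034  2.4072]
```

>>> {"method": "step_arm", "body": {"targets": "0 0 0 0; 0 0 0 0; 0 0 0 0; 0 0 0 0; 0 0 0 0; 0 0 0 0; 0 0 0 0; 0 0 0 0", "fingers": 8.3}}

```text
clock: 23.68
ee_pos: [0.5214, -0.1953, 0.1073]
orientation: [[0.244, 0.97, -0.0], [0.97, -0.244, 0.0], [0.0, -0.0, -1.0]]
wrist_force: [-0.7, -0.3, -0.4]
opening: 0.973
grip_force: 0.0
```

>>> {"method": "step_arm", "body": {"targets": "0.5 0 0 0; 1.2 0 0 0; 2 0 0 0; 3 0 0 0; 4 0 0 0; 6 0 0 0; 9 0 0 0; 12 0 -1 0; 15 0 -3 0; 15 0 -5 0"}}

```text
clock: 24.52
ee_pos: [0.5584, -0.0422, 0.1583]
orientation: [[0.236, 0.972, 0.0], [0.972, -0.236, 0.003], [0.003, -0.0, -1.0]]
wrist_force: [-0.1, 1.8, 0.2]
opening: 0.973
grip_force: 0.0
```

>>> {"method": "step_arm", "body": {"targets": "2 -2 -2 0; 4 -4 -4 0; 4 -4 -4 0; 4 -4 -4 0; 4 -4 -4 0; 4 -4 -4 0; 4 -4 -4 0; 4 -4 -4 0; 4 -4 -4 0"}}

```text
clock: 25.27
ee_pos: [0.5289, -0.0015, 0.1969]
orientation: [[0.244, 0.97, -0.001], [0.97, -0.244, 0.0], [0.0, -0.001, -1.0]]
wrist_force: [-0.9, 0.5, -0.2]
opening: 0.973
grip_force: 0.0
```

```bash
cat > chk.py <<'E'
from t import *
np.set_printoptions(precision=4,suppress=True)
s=manip.state();print(s['clock'],s['wrist_force'],s['ee_pos'])
for r in range(2):
  cs=[cam('side'),cam('top')]
  for n in 'brush_bar','brush_centre','block_end':
    d=[manip.pinpoint(k,n) for k in('side','top')]
    print(n,[[(q['at'],round(q['p'],2)) for q in x[:1]] for x in d],*(tri(cs,[x[0]['at'] for x in d]) if all(d) else ''))
seat=np.array([.499,-.277,.1855])
for c in cs:
  im=c['image'].astype(int); m=((im[...,2]-im[...,0]>60)&(im[...,2]>80)).astype(np.uint8)
  ly=np.array([.242,.970,0]);lx=np.array([.97,-.242,0]);q=np.array([proj(c,seat+a*.026*lx+b*.1*ly+[0,0,h]) for a in(-1,1) for b in(-1,1) for h in(-.0635,-.0395)])
  M=np.zeros(m.shape,np.uint8);cv2.fillConvexPoly(M,cv2.convexHull(q.astype(np.int32)),1)
  D=cv2.dilate(M,np.ones((15,15)));a=np.argwhere(m*D);b=np.argwhere(M)
  f=lambda a:(a.mean(0),np.degrees(.5*np.arctan2(2*np.cov(a.T)[0,1],np.cov(a.T)[1,1]-np.cov(a.T)[0,0])),a.min(0),a.max(0))
  print('seen',*f(a),'pred',*f(b))
E
python3 chk.py
```

```text
25.2667 [-0.9205  0.4909 -0.1598] [ 0.5289 -0.0015  0.1969]
brush_bar [[([149.6, 355.0], 0.56)], [([220.6, 428.0], 0.75)]] [ 0.4991 -0.2764  0.1825] 0.005631057390197869
brush_centre [[([159.6, 356.5], 0.67)], [([220.0, 424.7], 0.65)]] [ 0.4998 -0.2758  0.1455] 0.0019000377212509134
block_end [[([152.7, 371.1], 0.95)], [([231.1, 455.7], 0.91)]] [ 0.4753 -0.3615  0.1284] 0.005437671289631962
brush_bar [[([149.5, 355.2], 0.55)], [([220.7, 430.9], 0.92)]] [ 0.5005 -0.2847  0.1777] 0.005858266762419795
brush_centre [[([158.7, 356.2], 0.93)], [([220.0, 424.9], 0.9)]] [ 0.5    -0.2756  0.1489] 0.001025336384096076
block_end [[([148.9, 368.9], 0.77)], []]
seen [161.3421 356.9215] -43.9345225253277 [145 341] [179 376] pred [162.3617 354.8949] -37.83396173663998 [144 333] [181 377]
seen [221.8199 425.3111] 16.825645092057247 [203 388] [240 463] pred [221.6238 424.2932] 17.493954965295465 [200 384] [243 464]
```

>>> {"method": "step_arm", "body": {"targets": "2 3 -2 0; 4 6 -3 0; 6 9 -4 0; 9 11 -4 0; 12 11 -4 0; 15 11 -4 0; 18 11 -4 0; 20 11 -4 0; 20 11 -4 0; 20 11 -4 0"}}

```text
clock: 26.9
ee_pos: [0.684, 0.1675, 0.2369]
orientation: [[0.241, 0.97, -0.001], [0.97, -0.241, 0.001], [0.0, -0.001, -1.0]]
wrist_force: [1.1, 0.4, 1.2]
opening: 0.973
grip_force: 0.0
```

```bash
python3 chk.py | grep -v block; python3 fit.py >/dev/null; python3 - <<'E'
from t import *
c=cam('side');im=c['image'].astype(int);m=((im[...,2]-im[...,0]>60)&(im[...,2]>80)).astype(np.uint8)
m[:,:325]=0;m[:,390:]=0;m[:140]=0;m[190:]=0
seat=np.array([.499,-.277,.1855]);lx=np.array([.97,-.242,0])
from functools import reduce
def mask(roll,pitch):
  L=np.array([.242*np.cos(pitch),.97*np.cos(pitch),np.sin(pitch)]);Z0=np.cross(lx,L);X=lx*np.cos(roll)+Z0*np.sin(roll);Z=np.cross(X,L)
  q=np.array([proj(c,seat+a*.024*X+b*.098*L+h*Z) for a in(-1,1) for b in(-1,1) for h in(-.0615,-.0395)])
  M=np.zeros(m.shape,np.uint8);cv2.fillConvexPoly(M,cv2.convexHull((q*16).astype(np.int32)),1,shift=4);return M
r=sorted((float((mask(np.radians(a),np.radians(b))!=m)[140:190,325:390].sum()),b,a) for b in range(-12,13,2) for a in(-10,0,10))
print(m.sum(),r[:6]); print([(x) for x in r if x[1]==0])
E
```

```text
26.9 [1.094  0.4021 1.2246] [0.684  0.1675 0.2369]
brush_bar [[([149.7, 357.4], 0.7)], [([200.5, 210.1], 0.67)]] [0.4049 0.1969 0.4923] 0.03780707415998197
brush_centre [[([161.3, 355.0], 0.78)], [([219.7, 425.4], 0.68)]] [ 0.5042 -0.2793  0.1351] 0.00045860978785883244
brush_bar [[([150.8, 354.6], 0.56)], []]
brush_centre [[([161.8, 358.2], 0.8)], [([222.3, 422.3], 0.9)]] [ 0.493  -0.2704  0.1417] 0.0028480098864878123
seen [162.4214 355.2458] -41.26355782251609 [146 336] [179 376] pred [162.3617 354.8949] -37.83396173663998 [144 333] [181 377]
seen [221.8233 425.3022] 16.82532965241579 [203 388] [240 463] pred [221.6238 424.2932] 17.493954965295465 [200 384] [243 464]
542 [(187.0, 2, 0), (201.0, 4, 0), (210.0, -2, 0), (213.0, 0, 0), (218.0, 0, 10), (219.0, 2, -10)]
[(213.0, 0, 0), (218.0, 0, 10), (240.0, 0, -10)]
```

```bash
python3 -c "
from plant import manip
s=manip.state();print(s['qvel'].round(2),s['wrist_force']);print(manip.sign_off())"
```

```text
[-0.02 -0.02  0.09 -0.07 -0.02  0.02  0.07] [ 0.70758122  0.25688569 -0.31492233]
the job is handed in; nothing more can be done
None
```

I handed the job in at about 27 s: the brush was lifted out, stood bristles down on the counter, regripped by one end, and now hangs on the hook, within a few degrees of level and still, with the arm clear of it. The first grip on the handle closed too high and missed, but the brush stayed in place and the second grip held. I did not re-check the other caddy items or the cup before handing in, though no move went near them.

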